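Press a wood block flush in a dowelling jig with a spacer

TASK

Pick up the orange spacer by its black grip and slide it upright all the way down behind the wood block in the dowelling jig, centred in the one gap that is wide enough for it (in front of the shorter blue stop), without forcing it into the narrow gap. With the spacer, push the block away from the stops until its long face lies flush on the aluminium fence, and finish while still holding the spacer there, pressing the block steadily (a firm hand push, about 10 N) so that it could be drilled. Touch the block only with the spacer, leave it flat on the jig bed, and leave the bearing, the tape measure and the marker where they are.

Things in the scene. Friction and masses are not known exactly. Their poses are not given: they have to be found in the camera images.
- jig: Fixed dowelling jig: smooth, slippery white laminate bed 180 (x) x 200 (y) x 12 mm, origin at the centre of its underside on the bench, bed top 12 mm up. Its +x axis points from the blue stops to the fence, y runs along the fence. The fence is an aluminium bar 18 mm thick, 170 mm long, rising 50 mm above the bed; its face toward the block lies at x = +47.5 mm. On the other side of the block stand the two blue stops, one at y = +24 mm, one at y = -24 mm, which is which varies.
- fence: The aluminium fence, part of the jig; origin at the middle of the lower edge of its face toward the block (x = +47.5 mm, z = 12 mm in the jig frame), axes as the jig.
- short_stop: Fixed blue stop, 41.5 mm long in x, 44 mm wide in y, 34 mm high above the bed; origin at the middle of its rear lower edge on the bed (at x = -85 mm in the jig frame); it reaches 41.5 mm from there along +x (toward the fence), axes as the jig. Between its face and the block, once flush on the fence, there are 36 mm: the wide gap (at least 26 mm as the block first lies).
- long_stop: Fixed blue stop like the short one but 65.5 mm long in x, so that only 12 mm or less remain between it and the block: too narrow for the spacer. Origin at the middle of its rear lower edge, axes as the jig.
- wood_block: Loose softwood block 115 (its x) x 55 (its y) x 40 mm high, about 0.16 kg, origin at the centre of its underside (within 0.5 mm), flat on the jig bed. Its long x axis lies roughly along the jig's y. At first its middle stands 4 to 7 mm short of the fence and up to 0.04 rad askew; flush, its origin is at x = +20 mm in the jig frame.
- spacer: Loose spacer, about 0.13 kg, standing upright on the bench, origin at the centre of its foot, z up. Smooth slippery orange blade 18 mm thick (x), 26 mm wide (y), from the foot to 62 mm up; above it a black square grip 24 x 24 mm from 62 to 100 mm. The blade's x axis must lie along the jig's x (either way round) to fit the wide gap.
- bearing: Bystander: loose steel ball bearing, 52 mm across, 15 mm high, lying on the bench; origin at the centre of its underside.
- tape_measure: Bystander: loose yellow tape measure 38 x 87 x 66 mm standing on the bench; origin at the centre of its underside.
- marker: Bystander: loose marker pen 131 mm long (x), 18 mm thick, lying on the bench; origin at the centre of its underside.
There are look-alikes about, which are no part of the job. What is shaped like the spacer but green is not meant.

How it is judged:
By the outcome, as a careful person would: the job done as asked, in the order asked, and still so for the second after the job is handed in, while the arm keeps its last pose, push and grip.
It also fails if it takes over 40 s, if anything falls off the work surface, if the arm or the gripper's body presses on something with over 40 N, if the wrist force passes 120 N, or if a joint passes its speed limit or range.

ROBOT

A 6-joint arm with a two-finger parallel gripper is mounted at the origin on a cart in front of the work surface, level with it; the furniture and walls round the work are solid. World frame = base frame: x ahead of the robot, y to its left, z up, the work surface at z = 0. Lengths are in mm, angles in rad, forces in N, time in s.
With the tool pointing down it reaches from about 250 to 775 mm from the base axis. Payload 4 kg.
Tool frame: the origin (TCP) lies midway between the tips of the shut fingers; the grasp point (between the pads) lies 19 mm behind it; z points along the fingers, y is the direction in which the jaws open and shut (so a half turn about z gives the same grasp; the last joint's range is limited). The gripper opens to 94 mm and grips with 3 to 60 N. Pads are 16 mm wide; open, the fingers measure 119 mm over their backs; the gripper's body (75 mm by 177 mm) begins 78 mm behind the grasp point.
Start: joints at [1.059, 0.087, 1.371, -0, 1.684, -0.103], TCP at [218.641, 504.694, 205.506] pointing down, gripper open.
Joint ranges: [-3.1, 3.1], [-0.76, 2.03], [0.27, 2.55], [-1.08, 4.22], [0.17, 2.65], [-2.57, 2.57]. Speed limits (rad/s): [2.79, 2.79, 3.14, 3.14, 3.14, 3.14].

INTERFACE

Orientations are given as a rotation vector (axis times angle).
In Python, from cell import env, viewer, order, models gives the robot as it stands.
- The arm moves only by the tool arm_command, never from a script. Its argument "motion" is a list that holds one entry, the list of rows, each a list of 5 numbers: the opening, from -1 (shut) to 1 (fully open), so that 0 is half open, then the shift along the tool's x, y, z in mm, then the turn about the tool's z in degrees. In form: [[[hand, dx, dy, dz, roll], ...]]. A call has 1 to 20 rows; each row shifts and turns the commanded pose from where the row before left it, along the tool's axes as they then stand; what a row does not reach is not made up. A row lasts 1/8 s, in which the tool goes at most 62.5 mm and 10.7 degrees, less where a joint would pass 70% of its speed; a pose out of reach is approached as far as the arm can. A call is refused whole if a number of a shift passes 62.5 or a number of a turn 10.7, either way. A call with a gripper value outside its range is refused whole. The fingers move at their own pace and stop on an object; "squeeze" is the grip in N (left out, the last holds). Time passes only in rows, so rows that do not move let the fingers close. It gives the time, the measured TCP pose, the force and the opening at its end, in the units of the state.
- env.observe(): the state, without advancing time (a new reading comes with each control period).
- viewer.read_camera(name): name is "side" or "top" or "wrist"; returns a dict with "img" (480x640x3 uint8, red, green, blue), "camera_matrix" (3x3 intrinsics, pixels), "position" and "rotation" of the camera in the world; the wrist camera has in their place "tool_from_camera" (4x4, takes a point from camera to tool coordinates, whose origin is the TCP and whose axes are the flange's). Camera axes: x right, y up, looking along -z (the intrinsics and any distortion apply to the point x, -y, -z); pixel columns grow to the right and rows downward; lengths in mm; the calibration is good to about 2 mm. A picture is of the moment at which its call begins: read the wrist's pose just before it. There is no depth.
- order.close_job(): hands the job in, once; it reports no verdict.
Trained networks look in the newest picture that a camera, given by its name, has taken for a name from the list of things; names that differ only in an ending like _2 or _b are one class to them, and where a whole thing is asked for, a point or a joint stands for the part that bears it (a point fixed in the world has none). Each returns a list of dicts, best first, with "score" (0 to 1); they miss things now and then, are a little off and sometimes report something else, mostly with a low value. They report only what shows in the picture. A call takes as long as a camera call. They do not tell look-alikes from the thing itself.
- models.spot_in(camera, label): "bbox" ([left, top, width, height] in pixels, round what is visible of it).
The state is a dict: "t": time; "q": joint angles; "joint_vel": joint speeds; "joint_torque": joint torques, N m; "tool_pos": TCP position; "ee_rot": TCP orientation; "contact_force": force on the tool from outside, world axes, zero at the start; "torque": the same for the moment, N m; "opening": finger opening in mm.
Only numpy, scipy, OpenCV 4.12 (cv2) and the standard library are available. Lean on these libraries where they do the work, as an engineer would, in place of code of your own. Each camera call takes 0.05 s, during which the arm holds its last target. There are 200 camera calls.

## Working session

There is one attempt and no reset: what is moved stays moved. The work goes in short steps, Python scripts to look and compute and a tool call to move; the robot and the scene stay as the last step left them, time stands still between calls to the robot, and variables do not carry over. Pictures are saved under pics/ and viewed, about 8 in all and at most 12, crops included, and the job is handed in when it is done.

Besides the shell and the picture viewer there is one more tool, called after "Request:" by a JSON object that holds its "api" and its "payload", one argument or row to a line. arm_command: Moves the arm, as the interface text tells. Its arguments: {"type":"object","properties":{"motion":{"type":"array","items":{"type":"array","items":{"type":"array","items":{"type":"number"}}}},"squeeze":{"type":"number"}},"required":["motion"]}

```bash
ls; mkdir -p pics
python3 - <<'E'
from cell import env, viewer, order, models
import cv2,numpy as np
s=env.observe(); print({k:np.round(v,3) for k,v in s.items()})
for c in ["side","top","wrist"]:
    r=viewer.read_camera(c); cv2.imwrite(f"pics/{c}0.png",r["img"][:,:,::-1])
    print(c,{k:np.round(v,3).tolist() for k,v in r.items() if k!="img"})
    for n in ["spacer","jig","wood_block","fence","short_stop","long_stop","bearing","tape_measure","marker"]:
        print(n,[(np.round(d["bbox"]).tolist(),round(d["score"],2)) for d in models.spot_in(c,n)[:3]])
E
```

```text
pics
{'t': np.float64(0.0), 'q': array([ 1.059,  0.088,  1.372,  0.   ,  1.684, -0.103]), 'joint_vel': array([ 0.   , -0.   ,  0.002,  0.001,  0.001, -0.002]), 'joint_torque': array([ 1.0000e-03, -3.4017e+01, -3.0243e+01,  7.2000e-02,  3.3000e-02,
       -0.0000e+00]), 'tool_pos': array([218.373, 504.198, 204.333]), 'ee_rot': array([-6.380e-01, -3.076e+00,  3.000e-03]), 'contact_force': array([-0.72 , -0.254,  0.529]), 'torque': array([ 0.031,  0.007, -0.   ]), 'opening': np.float64(93.896)}
side {'camera_matrix': [[603.117, 0.0, 319.22], [0.0, 603.117, 232.263], [0.0, 0.0, 1.0]], 'position': [-51.676, -1141.822, 776.78], 'rotation': [1.016, -0.216, -0.381]}
spacer [([344.0, 253.0, 15.0, 44.0], 0.87), ([296.0, 189.0, 87.0, 60.0], 0.73), ([380.0, 254.0, 15.0, 50.0], 0.71)]
jig [([295.0, 190.0, 87.0, 62.0], 0.73)]
wood_block [([328.0, 193.0, 33.0, 40.0], 0.87), ([347.0, 187.0, 31.0, 49.0], 0.68)]
fence [([347.0, 187.0, 29.0, 46.0], 0.77)]
short_stop [([308.0, 211.0, 17.0, 23.0], 0.91)]
long_stop [([298.0, 202.0, 33.0, 24.0], 0.52)]
bearing [([243.0, 174.0, 18.0, 19.0], 0.55)]
tape_meas
[... 542 characters left out ...]
.0, 178.0, 90.0, 78.0], 0.4), ([261.0, 194.0, 50.0, 30.0], 0.2)]
short_stop [([278.0, 229.0, 20.0, 26.0], 0.91)]
long_stop [([259.0, 220.0, 20.0, 31.0], 0.93)]
bearing [([143.0, 256.0, 24.0, 18.0], 0.77), ([260.0, 218.0, 24.0, 33.0], 0.36)]
tape_measure [([465.0, 210.0, 33.0, 20.0], 0.62)]
marker [([368.0, 281.0, 52.0, 12.0], 0.68)]
wrist {'camera_matrix': [[397.775, 0.0, 317.091], [0.0, 397.775, 243.614], [0.0, 0.0, 1.0]], 'tool_from_camera': [[0.001, 0.959, 0.283, 84.189], [1.0, -0.001, 0.0, -0.266], [0.0, 0.283, -0.959, -179.568], [0.0, 0.0, 0.0, 1.0]]}
spacer []
jig []
wood_block []
fence []
short_stop []
long_stop []
bearing [([256.0, 390.0, 40.0, 13.0], 0.93)]
tape_measure []
marker []
```

Run:
```python
import cv2
t=cv2.imread("pics/top0.png"); cv2.imwrite("pics/topc.png",cv2.resize(t[160:310,230:510],None,fx=2.8,fy=2.8,interpolation=cv2.INTER_CUBIC))
t=cv2.imread("pics/side0.png"); cv2.imwrite("pics/sidec.png",cv2.resize(t[170:380,230:490],None,fx=2.8,fy=2.8,interpolation=cv2.INTER_CUBIC))
```

```text
(no output)
```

View pics/topc.png

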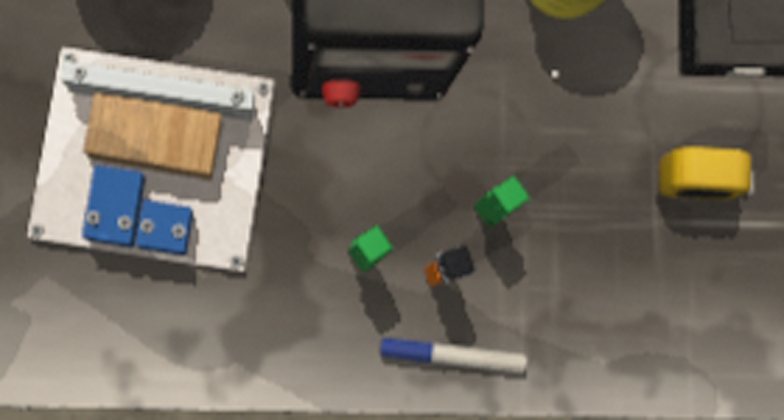

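View pics/sidec.png

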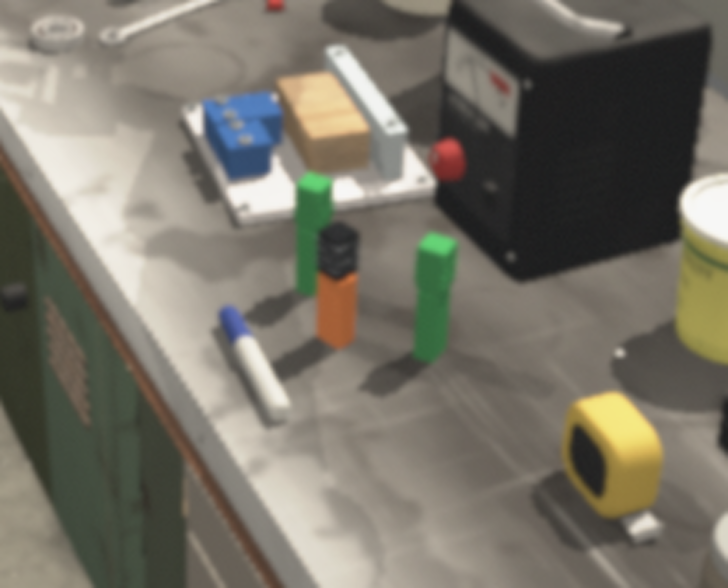

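The top crop shows these candidates: the orange spacer with its black grip at (457,262), and green look-alikes at (370,248) and (503,198). I choose the orange one. The jig is at left, with its fence along the top edge. The long stop is at (115,205) and the short stop at (163,228). The side crop confirms orange blade with black grip at (338,285).

```bash
cat > h.py <<'E'
from cell import env, viewer, order, models
import cv2,numpy as np
from scipy.spatial.transform import Rotation as R
from scipy.optimize import least_squares
def cam(r,s=None):
    K=np.array(r["camera_matrix"])
    if "position" in r:
        p=np.array(r["position"]); 
        q=np.array(r["rotation"]); Rm=q if q.shape==(3,3) else R.from_rotvec(q).as_matrix()
    else:
        T=np.array(r["tool_from_camera"]); Rt=R.from_rotvec(s["ee_rot"]).as_matrix()
        p=np.array(s["tool_pos"])+Rt@T[:3,3]; Rm=Rt@T[:3,:3]
    return K,p,Rm
def proj(c,P):
    K,p,Rm=c; v=(np.atleast_2d(P)-p)@Rm; v=v*[1,-1,-1]; v=v@K.T; return v[:,:2]/v[:,2:]
def ray(c,uv,z):
    K,p,Rm=c; d=np.linalg.inv(K)@[uv[0],uv[1],1]; d=Rm@(d*[1,-1,-1]); return p+d*(z-p[2])/d[2]
def pose(P,xyt):
    c,s=np.cos(xyt[2]),np.sin(xyt[2]); P=np.atleast_2d(P).astype(float)
    return np.c_[c*P[:,0]-s*P[:,1]+xyt[0], s*P[:,0]+c*P[:,1]+xyt[1], P[:,2]]
def snap(name):
    s=env.observe(); r=viewer.read_camera("wrist"); cv2.imwrite(f"pics/{name}.png",r["img"][:,:,::-1])
    np.savez(f"pics/{name}.npz",K=r["camera_matrix"],T=r["tool_from_camera"],ee=s["ee_rot"],pos=s["tool_pos"])
    return cam(r,s)
def load(name):
    d=np.load(f"pics/{name}.npz"); return cam({"camera_matrix":d["K"],"tool_from_camera":d["T"]},{"ee_rot":d["ee"],"tool_pos":d["pos"]})
def to_tool(dw):  # world shift -> tool axes
    return R.from_rotvec(env.observe()["ee_rot"]).inv().apply(dw)
E
python3 - <<'E'
from h import *
t=cam(viewer.read_camera("top")); s=cam(viewer.read_camera("side"))
tc=lambda u,v:(230+u/2.8,160+v/2.8); sc=lambda u,v:(230+u/2.8,170+v/2.8)
C=[ray(t,tc(*q),12) for q in [(65,48),(273,80),(245,270),(30,240)]]
print(np.round(C)); m=np.mean(C,0); print("jig",m,[np.arctan2(*(C[a]-C[b])[[1,0]]) for a,b in((0,3),(1,2))],[np.arctan2(*(C[a]-C[b])[[1,0]])-np.pi/2 for a,b in((0,1),(3,2))])
print("spacer grip top",ray(t,tc(459,262),100),"side",ray(s,sc(339,231),100),"foot side",ray(s,sc(337,333),0))
print("greens",ray(t,tc(375,243),90),ray(t,tc(508,191),90), ray(s,sc(313,183),100),ray(s,sc(437,243),100))
e=env.observe(); print(e["tool_pos"],R.from_rotvec(e["ee_rot"]).as_matrix().round(3))
E
```

```text
[[635. 141.  12.]
 [609. -52.  12.]
 [433. -29.  12.]
 [456. 165.  12.]]
jig [533.48880571  56.13311778  12.        ] [np.float64(-0.13637703427679693), np.float64(-0.12642472533958798)] [np.float64(-0.1365798567686216), np.float64(-0.11993311011263263)]
spacer grip top [ 434.94049742 -207.23896491  100.        ] side [ 435.75605586 -209.03801223  100.        ] foot side [ 441.04550754 -201.10760616    0.        ]
greens [ 450.64646483 -138.41972624   90.        ] [ 497.06339769 -250.68934889   90.        ] [ 448.08355288 -139.4590393   100.        ] [ 493.9906124  -252.64949862  100.        ]
[218.6384922  504.70786639 205.5238842 ] [[-0.918  0.398  0.   ]
 [ 0.398  0.918  0.   ]
 [ 0.     0.    -1.   ]]
```

Request:
{"api": "arm_command", "payload": {
  "motion": [
    [[1,-39,-46.7,0,0],[1,-39,-46.7,0,0],[1,-39,-46.7,0,0],[1,-39,-46.7,0,0],[1,-39,-46.7,0,0],[1,-39,-46.7,0,0],[1,-39,-46.7,0,0],[1,-39,-46.7,0,0],[1,-39,-46.7,0,0],[1,-39,-46.7,0,0],[1,-39,-46.7,0,0],[1,-39,-46.7,0,0],[1,0,0,0,0],[1,0,0,0,0]]
  ]
}}

```text
t: 3.35
tool_pos: [425.1, -195.1, 205.3]
ee_rot: [-0.638, -3.075, -0.002]
contact_force: [-0.4, 0.2, -0.4]
opening: 94.0
```

Run:
```python
from h import *
c=snap("w1"); e=env.observe(); print(e["t"],e["tool_pos"],e["q"].round(2),R.from_rotvec(e["ee_rot"]).as_matrix().round(3)); print(proj(c,[[436,-207,100],[436,-207,0]]))
for n in ["spacer"]: print([(np.round(d["bbox"]).tolist(),round(d["score"],2)) for d in models.spot_in("wrist",n)])
```

```text
3.4 [ 425.13740364 -194.53955292  205.5689739 ] [-0.55 -0.1   1.55  0.    1.68 -1.71] [[-0.918  0.397  0.   ]
 [ 0.397  0.918  0.001]
 [ 0.     0.001 -1.   ]]
[[308.63799318 262.38554332]
 [310.63224651 229.54334506]]
[([270.0, 286.0, 38.0, 76.0], 0.93), ([288.0, 220.0, 42.0, 56.0], 0.89), ([367.0, 203.0, 57.0, 60.0], 0.63)]
```

View pics/w1.png

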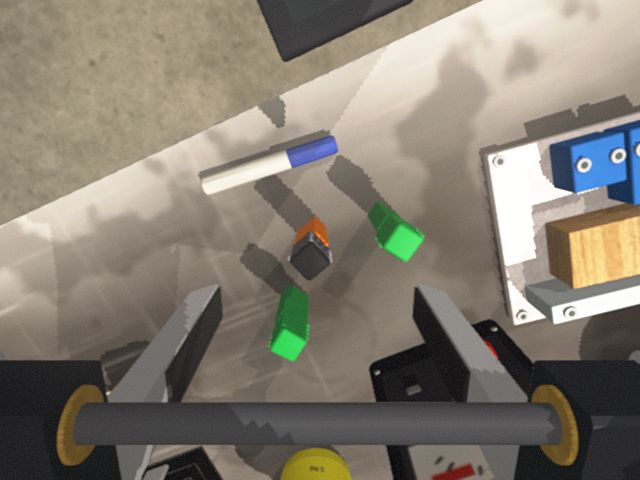

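The spacer (black grip) is at about (312,257), with greens at (400,240) and (290,335). I'll zoom in for the corners.

Run:
```python
import cv2
t=cv2.imread("pics/w1.png"); cv2.imwrite("pics/w1c.png",cv2.resize(t[205:290,270:355],None,fx=7,fy=7,interpolation=cv2.INTER_CUBIC))
```

```text
(no output)
```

View pics/w1c.png

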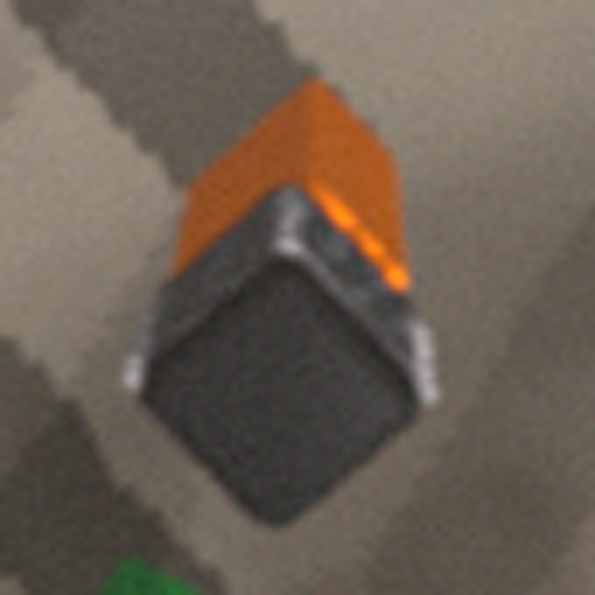

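The grip's top corners in the crop are (290,258), (425,395), (275,525) and (140,393). The foot corners are (318,80), (190,185) and (395,155); the short 18 mm edge is on the right.

```bash
cat >> h.py <<'E'
def fitbox(c,pts,pix,x0):
    f=lambda v:(proj(c,pose(pts,v))-pix).ravel()
    o=least_squares(f,x0); return o.x,np.abs(o.fun).max()
E
python3 - <<'E'
from h import *
c=load("w1"); z=lambda u,v:(270+u/7-.5+.07,205+v/7-.5+.07)
top=[z(290,258),z(425,395),z(275,525),z(140,393)]; foot=[z(318,80),z(190,185),z(395,155)]
print([ray(c,p,100).round(1) for p in top],[ray(c,p,0).round(1) for p in foot])
f=[ray(c,p,0) for p in foot]; d=f[2]-f[0]; print("x dir",np.degrees(np.arctan2(d[1],d[0])),np.linalg.norm(d),np.linalg.norm(f[1]-f[0]))
best=None
for a in np.radians([0,90,180,270]):
  for mir in range(4):
    P=np.array([[-12,-12,100],[-12,12,100],[12,12,100],[12,-12,100]]); P=np.roll(P,mir,0)[::1]
    for Q in (P,P[::-1]):
      q=np.array([[9,13,0],[-9,13,0],[-9,-13,0],[9,-13,0]])
      for s in ([[-9,-13,0],[-9,13,0],[9,-13,0]],[[-9,13,0],[-9,-13,0],[9,13,0]]):
        x,e=fitbox(c,np.r_[Q,s],np.array(top+foot),[436,-207,a])
        if best is None or e<best[1]: best=(x,e)
print(best[0],np.degrees(best[0][2]),best[1])
E
```

```text
[array([ 421.6, -198.7,  100. ]), array([ 441.5, -191.5,  100. ]), array([ 448.8, -212.5,  100. ]), array([ 429.1, -219.7,  100. ])] [array([ 425.1, -197.5,    0. ]), array([ 431.9, -220.4,    0. ]), array([ 439.4, -191.8,    0. ])]
x dir 21.7143712245394 15.451710193680459 23.86237144104677
[ 4.35648644e+02 -2.05839236e+02  3.39956681e-01] 19.47808302972301 2.71671268449262
```

Request:
{"api": "arm_command", "payload": {
  "motion": [
    [[0,-14,-6.2,0,0],[0,0,0,0,9.4],[0,0,0,10,9.4],[0,0,0,20,9.4],[0,0,0,20,9.4],[0,0,0,20,9.1],[0,0,0,10,0],[0,0,0,0,0]]
  ],
  "squeeze": 45
}}

```text
t: 4.45
tool_pos: [435.6, -206.4, 125.0]
ee_rot: [-1.8, -2.573, 0.0]
contact_force: [-0.0, -0.1, 0.2]
opening: 47.0
```

Run:
```python
from h import *
c=snap("w2"); e=env.observe(); print(e["t"],e["tool_pos"],R.from_rotvec(e["ee_rot"]).as_matrix().round(3))
P=pose([[-12,-12,100],[-12,12,100],[12,12,100],[12,-12,100]],[435.5,-205.7,np.radians(19.9)])
im=cv2.imread("pics/w2.png"); cv2.polylines(im,[np.int32(proj(c,P)*8).reshape(-1,1,2)],True,(0,255,255),1,cv2.LINE_AA,3)
cv2.imwrite("pics/w2c.png",im)
```

```text
4.5 [ 436.06625105 -206.75899945  125.81767442] [[-0.342  0.94   0.   ]
 [ 0.94   0.342 -0.   ]
 [-0.     0.    -1.   ]]
```

View pics/w2c.png

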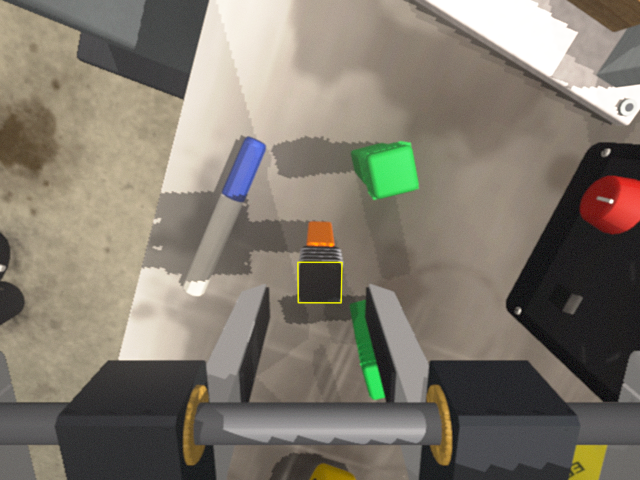

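The fitted square lies on the grip, centred between the fingers. I'll descend, grip and lift.

Request:
{"api": "arm_command", "payload": {
  "motion": [
    [[0,0,0,20,0],[0,0,0,20,0],[0,0,0,15,0],[0,0,0,5,0],[0,0,0,0,0],[-1,0,0,0,0],[-1,0,0,0,0],[-1,0,0,0,0],[-1,0,0,0,0],[-1,0,0,0,0],[-1,0,0,0,0]]
  ]
}}

```text
t: 5.88
tool_pos: [436.0, -207.0, 66.0]
ee_rot: [1.804, 2.571, 0.0]
contact_force: [-0.7, -0.2, 3.2]
opening: 24.1
```

Request:
{"api": "arm_command", "payload": {
  "motion": [
    [[-1,0,0,-10,0],[-1,0,0,-20,0],[-1,0,0,-40,0],[-1,0,0,-50,0],[-1,0,0,-40,0],[-1,0,0,0,9.2],[-1,0,0,0,9.2],[-1,0,0,0,9.1],[-1,40.6,8.3,0,0],[-1,40.6,8.3,0,0],[-1,40.6,8.3,0,0],[-1,40.6,8.3,0,0],[-1,0,0,0,0],[-1,0,0,0,0]]
  ]
}}

```text
t: 7.62
tool_pos: [489.8, -50.6, 225.2]
ee_rot: [-2.364, -2.069, 0.002]
contact_force: [-0.2, -0.7, -0.6]
opening: 23.3
```

Run:
```python
from h import *
c=snap("w3"); e=env.observe(); print(e["t"],e["tool_pos"],e["contact_force"],R.from_rotvec(e["ee_rot"]).as_matrix().round(3))
im=cv2.imread("pics/w3.png"); J=[533.5,56.1,-.13]
print(proj(c,pose([[90,100,12],[90,-100,12],[-90,-100,12],[-90,100,12]],J)).round(0))
cv2.imwrite("pics/w3c.png",cv2.resize(im[0:330,120:560],None,fx=1.8,fy=1.8,interpolation=cv2.INTER_CUBIC))
```

```text
7.675 [489.75661875 -50.95891808 225.28880691] [ 0.47028999  0.27584106 -1.21783126] [[ 0.133  0.991 -0.001]
 [ 0.991 -0.133 -0.   ]
 [-0.    -0.001 -1.   ]]
[[458. -31.]
 [438. 200.]
 [258. 201.]
 [248. -31.]]
```

View pics/w3c.png

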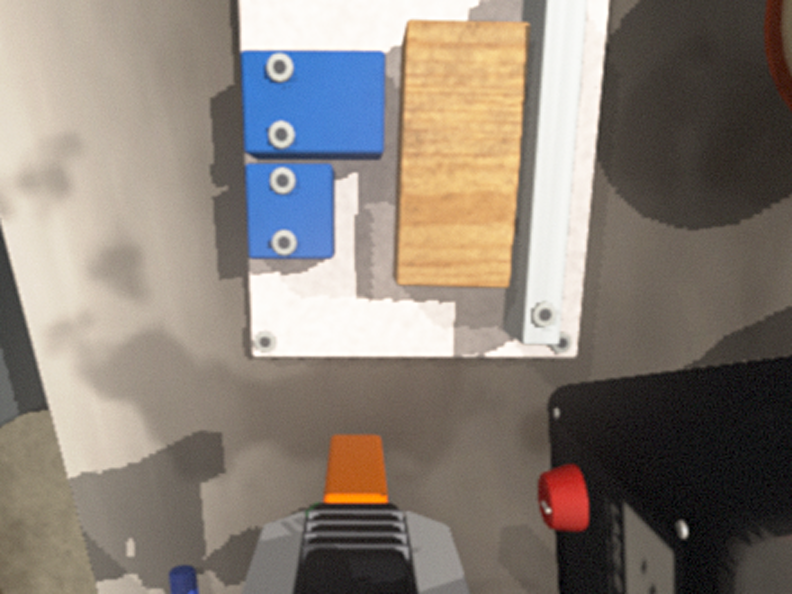

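Jig view (crop): long stop's face ends at x≈384, short stop's top face is (248..333, 164..258), and the block's near-left corner is (397,283). The bed's near corners are (252,357) and (577,357), and the spacer foot's edge is (330..382, 435).

Run:
```python
from h import *
c=load("w3"); z=lambda u,v:(120+u/1.8-.2,v/1.8-.2)
pts=[[-90,-100,12],[90,-100,12],[-43.5,-2,46],[-43.5,-46,46],[-85,-46,46],[-19.5,46,46],[-19.5,2,46],[-85,46,46],[47.5,-85,62],[65.5,-85,62]]
pix=np.array([z(*p) for p in [(252,357),(577,357),(333,164),(333,258),(248,258),(384,52),(384,152),(243,52),(524,344),(562,344)]])
J,e=fitbox(c,pts,pix,[533,56,-.13]); print("jig",J,e); print(((proj(c,pose(pts,J))-pix)*1.8).round(1).tolist())
inv=lambda p:pose([np.r_[p[:2]-J[:2],p[2]]],[0,0,-J[2]])[0].round(1)
for p in [(408,22),(527,24),(510,286),(397,283)]: print("block",inv(ray(c,z(*p),52)))
for p in [(330,435),(382,435)]: print("foot",ray(c,z(*p),159).round(1),inv(ray(c,z(*p),159)))
tp=np.load("pics/w3.npz")["pos"]; print("tcp jig",inv(tp))
W=pose([[-29,-24,0]],J)[0]; d=W-tp; print("target",W,"tool shift",R.from_rotvec(np.load("pics/w3.npz")["ee"]).inv().apply(d*[1,1,0]))
Rm=R.from_rotvec(np.load("pics/w3.npz")["ee"]).as_matrix(); print("tool y deg",np.degrees(np.arctan2(Rm[1,1],Rm[0,1])),"jig",np.degrees(J[2]))
```

```text
jig [ 5.36216221e+02  5.79307194e+01 -1.30522768e-01] 1.7377591605794862
[[0.7, 0.6], [1.0, 0.2], [0.1, -0.9], [1.0, 1.7], [0.7, 1.8], [1.4, -2.9], [0.4, 1.9], [-3.1, -2.7], [-0.7, 0.6], [-1.3, 0.5]]
block [-9.9 55.4 52. ]
block [42.2 54.5 52. ]
block [ 41.6 -58.2  52. ]
block [-13.  -56.7  52. ]
foot [481.1 -37.7 159. ] [ -42.2 -102.   159. ]
foot [499.5 -40.1 159. ] [ -23.6 -102.   159. ]
tcp jig [ -31.9 -113.6  225.2]
target [504.33923588  37.90928558   0.        ] tool shift [ 8.96352528e+01  2.71198837e+00 -5.74387709e-02]
tool y deg -7.608905150773876 jig -7.478403738926911
```

Request:
{"api": "arm_command", "payload": {
  "motion": [
    [[-1,30,1.7,0,0],[-1,40,1.7,0,0],[-1,21,1.5,0,0],[-1,0,0,20,0],[-1,0,0,40,0],[-1,0,0,25,0],[-1,0,0,10,0],[-1,0,0,0,0],[-1,0,0,0,0]]
  ]
}}

```text
t: 8.8
tool_pos: [508.0, 38.9, 132.1]
ee_rot: [2.363, 2.067, 0.003]
contact_force: [-0.7, 0.2, -0.6]
opening: 23.8
```

Run:
```python
from h import *
c=snap("w4"); e=env.observe(); print(e["t"],e["tool_pos"],e["contact_force"])
im=cv2.imread("pics/w4.png")
cv2.imwrite("pics/w4c.png",cv2.resize(im[130:400,180:480],None,fx=2.2,fy=2.2,interpolation=cv2.INTER_CUBIC))
```

```text
8.85 [508.08960436  39.0285715  132.13503465] [ 0.1536754  -0.10765728 -0.95698946]
```

View pics/w4c.png

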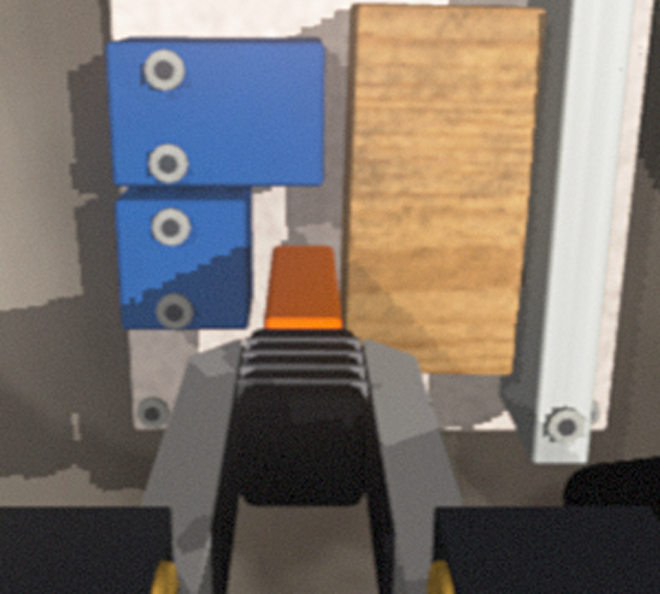

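Foot's far edge (274..333, 246) lies between the short stop's face (x≈251) and the block (x≈346). Checking numerically.

```bash
cat > m.py <<'E'
from h import *
c=load("w4"); z=lambda u,v:(180+u/2.2-.3,130+v/2.2-.3)
pts=[[-43.5,-2,46],[-43.5,-46,46],[-19.5,46,46],[-19.5,2,46],[-85,46,46],[47.5,-85,62],[65.5,-85,62]]
pix=np.array([z(*p) for p in [(251,199),(251,326),(324,43),(324,185),(107,43),(534,463),(589,463)]])
J,e=fitbox(c,pts,pix,[536,58,-.13]); print("jig",J,e); print(((proj(c,pose(pts,J))-pix)*2.2).round(1).tolist())
inv=lambda p:pose([np.r_[p[:2]-J[:2],p[2]]],[0,0,-J[2]])[0].round(1)
for p in [(354,4),(544,10),(514,374),(344,365)]: print("block",inv(ray(c,z(*p),52)))
for p in [(274,246),(333,246)]: print("foot",inv(ray(c,z(*p),66)))
print("tcp",inv(np.load("pics/w4.npz")["pos"]))
E
python3 m.py
```

```text
jig [ 5.36565925e+02  5.84135255e+01 -1.32512239e-01] 2.3034088966748527
[[-2.7, 0.1], [-0.3, 5.1], [2.7, -2.4], [1.6, 1.4], [-2.0, -2.3], [-0.1, -0.3], [0.9, -0.4]]
block [-12.   56.5  52. ]
block [42.5 54.8 52. ]
block [ 41.7 -58.6  52. ]
block [-13.3 -55.4  52. ]
foot [-35.  -11.4  66. ]
foot [-17.8 -11.4  66. ]
tcp [-25.7 -23.1 132.1]
```

Request:
{"api": "arm_command", "payload": {
  "motion": [
    [[-1,0.3,-1.8,0,0],[-1,0,0,10,0],[-1,0,0,15,0],[-1,0,0,15,0],[-1,0,0,8,0],[-1,0,0,3,0],[-1,0,0,0,0],[-1,0,0,0,0]]
  ]
}}

```text
t: 9.85
tool_pos: [505.8, 39.8, 80.1]
ee_rot: [2.364, 2.068, 0.002]
contact_force: [-0.5, -0.3, -1.7]
opening: 24.3
```

Request:
{"api": "arm_command", "payload": {
  "motion": [
    [[-1,0,0,1.2,0],[-1,0,0,0,0],[-1,0,0,0,0]]
  ]
}}

```text
t: 10.22
tool_pos: [505.4, 39.9, 78.4]
ee_rot: [2.364, 2.069, 0.0]
contact_force: [-0.0, -0.5, -2.1]
opening: 24.0
```

Request:
{"api": "arm_command", "payload": {
  "motion": [
    [[-1,0,0,0.6,0],[-1,0,0,0,0],[-1,0,0,0,0]]
  ]
}}

```text
t: 10.6
tool_pos: [505.5, 39.8, 78.0]
ee_rot: [2.364, 2.069, 0.001]
contact_force: [0.8, 0.2, 0.7]
opening: 23.8
```

Request:
{"api": "arm_command", "payload": {
  "motion": [
    [[-1,0,0,0.5,0],[-1,0,0,0,0],[-1,0,0,0,0]]
  ]
}}

```text
t: 10.98
tool_pos: [505.7, 39.8, 78.0]
ee_rot: [2.364, 2.068, 0.002]
contact_force: [-1.6, -0.6, 4.1]
opening: 23.7
```

Request:
{"api": "arm_command", "payload": {
  "motion": [
    [[-1,0,1,-0.4,0],[-1,0,1.5,0,0],[-1,0,1.5,0,0],[-1,0,1.5,0,0],[-1,0,1,0,0],[-1,0,1,0,0],[-1,0,1,0,0],[-1,0,0,0,0],[-1,0,0,0,0]]
  ]
}}

```text
t: 12.1
tool_pos: [514.0, 38.7, 77.9]
ee_rot: [2.364, 2.069, 0.001]
contact_force: [-1.4, -0.4, 5.7]
opening: 23.5
```

Request:
{"api": "arm_command", "payload": {
  "motion": [
    [[-1,0,0.8,-0.4,0],[-1,0,0.8,0,0],[-1,0,0.7,0,0],[-1,0,0,0,0],[-1,0,0,0,0]]
  ]
}}

```text
t: 12.72
tool_pos: [516.1, 38.4, 78.0]
ee_rot: [2.364, 2.069, 0.0]
contact_force: [-0.8, -0.1, 4.0]
opening: 24.0
```

Request:
{"api": "arm_command", "payload": {
  "motion": [
    [[-1,0,0.6,-0.3,0],[-1,0,0.6,0,0],[-1,0,0,0,0],[-1,0,0,0,0]]
  ]
}}

```text
t: 13.22
tool_pos: [517.1, 38.2, 78.0]
ee_rot: [-2.364, -2.069, 0.0]
contact_force: [-1.7, 1.0, 1.9]
opening: 23.6
```

Request:
{"api": "arm_command", "payload": {
  "motion": [
    [[-1,0,0.5,0,0],[-1,0,0.5,0,0],[-1,0,0,0,0],[-1,0,0,0,0]]
  ]
}}

```text
t: 13.72
tool_pos: [517.8, 38.3, 77.9]
ee_rot: [-2.363, -2.068, 0.001]
contact_force: [-3.0, 0.9, 1.2]
opening: 23.7
```

Run:
```python
from h import *
c=snap("w5"); e=env.observe(); print(e["t"],e["tool_pos"],e["contact_force"],e["torque"])
im=cv2.imread("pics/w5.png")
cv2.imwrite("pics/w5c.png",cv2.resize(im[130:400,180:480],None,fx=2.2,fy=2.2,interpolation=cv2.INTER_CUBIC))
```

```text
13.775 [517.77899165  38.27424087  77.978383  ] [-2.66688431  0.42041497  0.73453016] [0.15565505 0.65610452 0.00095253]
```

View pics/w5c.png

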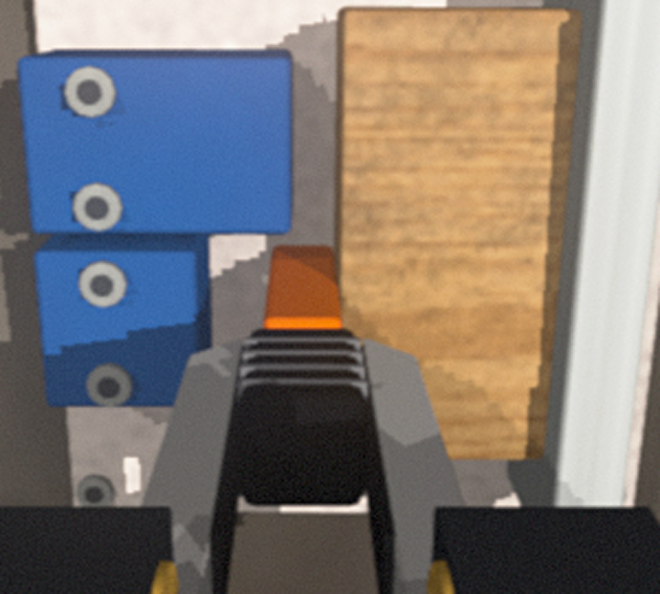

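Blade is against the block's left face (x≈338). The block's right edge (580→545) is near the fence, so I'll compute the remaining gap.

```bash
cat > m5.py <<'E'
from h import *
c=load("w5"); z=lambda u,v:(180+u/2.2-.3,130+v/2.2-.3)
pts=[[-43.5,-2,46],[-19.5,46,46],[-19.5,2,46],[-85,46,46]]
pix=np.array([z(*p) for p in [(209,251),(291,56),(291,232),(20,58)]])
J,e=fitbox(c,pts,pix,[536,58,-.13]); print("jig",J,e)
for J in (J,[536.4,58.2,-.1315]):
  inv=lambda p:pose([np.r_[p[:2]-J[:2],p[2]]],[0,0,-J[2]])[0].round(1)
  for p in [(341,8),(580,12),(543,459),(338,245)]: print("block",inv(ray(c,z(*p),52)))
  print("tcp",inv(np.load("pics/w5.npz")["pos"]))
  print("fence face at z52 in crop",((proj(c,pose([[47.5,57,52],[47.5,-57,52]],J))-[180,130]+.3)*2.2).round(0).tolist(),"z62",((proj(c,pose([[47.5,57,62],[47.5,-57,62]],J))-[180,130]+.3)*2.2).round(0).tolist())
E
python3 m5.py
```

```text
jig [ 5.37639397e+02  5.89609597e+01 -1.14866881e-01] 2.984044211645937
block [-8.6 56.4 52. ]
block [45.6 54.6 52. ]
block [ 44.1 -58.9  52. ]
block [-9.5  0.6 52. ]
tcp [-17.4 -22.8  77.9]
fence face at z52 in crop [[589.0, 1.0], [556.0, 452.0]] z62 [[604.0, 2.0], [567.0, 472.0]]
block [-8.4 57.2 52. ]
block [45.8 56.3 52. ]
block [ 46.2 -57.3  52. ]
block [-8.4  1.4 52. ]
tcp [-15.9 -22.2  77.9]
fence face at z52 in crop [[588.0, 9.0], [548.0, 458.0]] z62 [[602.0, 10.0], [559.0, 478.0]]
```

Request:
{"api": "arm_command", "payload": {
  "motion": [
    [[-1,0,0.5,0,0],[-1,0,0.5,0,0],[-1,0,0,0,0],[-1,0,0,0,0]]
  ]
}}

```text
t: 14.28
tool_pos: [517.9, 38.3, 78.0]
ee_rot: [-2.362, -2.067, 0.003]
contact_force: [-5.6, 1.3, 3.3]
opening: 23.7
```

Request:
{"api": "arm_command", "payload": {
  "motion": [
    [[-1,0,0.5,0,0],[-1,0,0.5,0,0],[-1,0,0,0,0],[-1,0,0,0,0]]
  ]
}}

```text
t: 14.78
tool_pos: [518.0, 38.3, 78.0]
ee_rot: [-2.361, -2.066, 0.005]
contact_force: [-7.6, 1.5, 4.7]
opening: 23.7
```

Run:
```python
from h import *
c=snap("w6"); e=env.observe(); print(e["t"],e["tool_pos"],e["contact_force"],e["torque"])
im=cv2.imread("pics/w6.png")
a=cv2.resize(im[125:345,400:475],None,fx=2.7,fy=2.7,interpolation=cv2.INTER_CUBIC)
s=viewer.read_camera("side"); cs=cam(s); b=cv2.resize(s["img"][175:265,285:390,::-1],None,fx=5.5,fy=5.5,interpolation=cv2.INTER_CUBIC)
o=np.zeros((600,790,3),np.uint8); o[:a.shape[0],:a.shape[1]]=a; o[:b.shape[0],208:208+b.shape[1]]=b
cv2.imwrite("pics/w6c.png",o)
J=[536.4,58.2,-.1315]
print(((proj(c,pose([[47.5,57,52],[47.5,-57,52]],J))-[400,125]+.3)*2.7).round(0).tolist())
```

```text
14.825 [518.0472739   38.3208965   77.96380404] [-6.44469987  1.71395667  4.80482944] [ 0.37288184  1.71479197 -0.05306565]
[[127.0, 25.0], [78.0, 576.0]]
```

View pics/w6c.png

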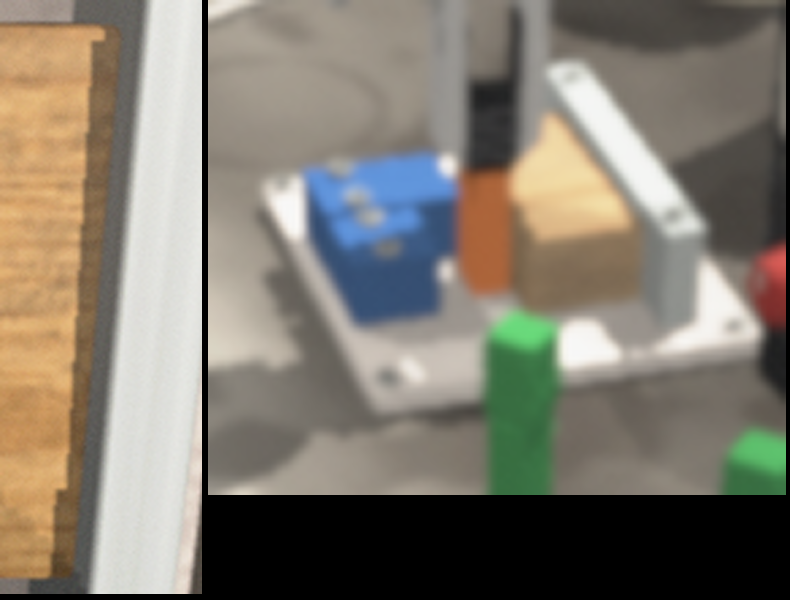

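Band between block and fence is about 30 px at the far end but 20 px at the near end, so the block may still be askew by a hair. I'll measure the edges.

```bash
cat > edge.py <<'E'
import sys
from h import *
def run(name,sh=False):
    c=load(name); g=cv2.GaussianBlur(cv2.imread(f"pics/{name}.png"),(3,3),0).astype(float)
    J=np.array([536.4,58.2,-.1315]); inv=lambda p:pose([np.r_[p[:2]-J[:2],p[2]]],[0,0,-J[2]])[0]
    F=[];B=[];F2=[]
    for y in np.arange(-45,52,3.):
        for z,L,ch,rng in((62,F,0,(44,52)),(52,B,'rb',(38,50))):
            xs=np.arange(*rng,.1); uv=proj(c,pose(np.c_[xs,xs*0+y,xs*0+z],J)).astype(np.float32)
            p=np.c_[[cv2.remap(g[:,:,k].astype(np.float32),uv[:,:1],uv[:,1:],1).ravel() for k in range(3)]]
            s=p[0] if ch==0 else p[2]-p[0]
            d=np.gradient(np.convolve(s,np.ones(5)/5,'same'))[6:-6]
            i=(np.argmax(d) if ch==0 else np.argmin(d))+6
            L.append((y,xs[i]))
    for n,L in(("fence top edge",F),("block edge",B)):
        L=np.array(L); k=np.polyfit(L[:,0],L[:,1],1)
        for _ in range(3):
            r=L[:,1]-np.polyval(k,L[:,0]); m=abs(r)<max(.3,2*np.std(r)); L=L[m]; k=np.polyfit(L[:,0],L[:,1],1)
        print(name,n,"x at y=0 %.2f slope %.4f n %d rms %.2f"%(k[1],k[0],len(L),np.std(L[:,1]-np.polyval(k,L[:,0]))))
for n in sys.argv[1:]: run(n)
E
python3 edge.py w4 w5 w6
python3 - <<'E'
from h import *
for n in("w4","w5","w6"):
    Rm=R.from_rotvec(np.load(f"pics/{n}.npz")["ee"]).as_matrix(); print(n,np.arctan2(Rm[1,1],Rm[0,1]),Rm[2].round(4))
E
```

```text
w4 fence top edge x at y=0 47.46 slope 0.0046 n 32 rms 0.16
w4 block edge x at y=0 41.99 slope 0.0109 n 29 rms 0.27
w5 fence top edge x at y=0 47.38 slope 0.0052 n 33 rms 0.11
w5 block edge x at y=0 43.42 slope -0.0546 n 28 rms 0.91
w6 fence top edge x at y=0 47.46 slope 0.0056 n 33 rms 0.12
w6 block edge x at y=0 43.45 slope -0.0536 n 28 rms 0.95
w4 -0.13365640829523387 [ 3.0e-04  2.8e-03 -1.0e+00]
w5 -0.1329887032200925 [ 2.0e-04 -1.1e-03 -1.0e+00]
w6 -0.1328724086252103 [ 2.0e-04 -5.2e-03 -1.0e+00]
```

```bash
sed -i "s/(38,50)/(44.2,49.5)/" edge.py; python3 edge.py w5 w6
```

```text
w5 fence top edge x at y=0 47.38 slope 0.0052 n 33 rms 0.11
w5 block edge x at y=0 46.27 slope 0.0020 n 33 rms 0.13
w6 fence top edge x at y=0 47.46 slope 0.0056 n 33 rms 0.12
w6 block edge x at y=0 46.35 slope 0.0039 n 33 rms 0.11
```

Request:
{"api": "arm_command", "payload": {
  "motion": [
    [[-1,0,0.5,-0.2,0.2],[-1,0,0.5,-0.2,0],[-1,0,0.3,0,0],[-1,0,0,0,0],[-1,0,0,0,0]]
  ]
}}

```text
t: 15.5
tool_pos: [518.2, 38.3, 78.0]
ee_rot: [-2.363, -2.061, 0.008]
contact_force: [-8.9, 0.5, 5.4]
opening: 23.6
```

```bash
python3 - <<'E'
from h import *
for i in range(4):
    e=env.observe(); f=e["contact_force"]; print(round(e["t"],3),e["tool_pos"].round(2),f.round(2),"along fence normal",round(float(f@[np.cos(-.137),np.sin(-.137),0]),2),e["opening"]); c=snap("w7")
Rm=R.from_rotvec(e["ee_rot"]).as_matrix(); print(Rm.round(4))
E
python3 edge.py w7
```

```text
15.5 [518.15  38.32  77.99] [-8.92  0.51  5.37] along fence normal -8.9 23.569814624695457
15.55 [518.15  38.33  77.99] [-9.12  1.84  5.42] along fence normal -9.29 23.706272591720996
15.6 [518.15  38.34  78.02] [-9.02  1.46  3.86] along fence normal -9.14 23.450612089539188
15.65 [518.16  38.3   78.  ] [-9.75  1.66  5.36] along fence normal -9.88 23.556891122473285
[[ 1.358e-01  9.907e-01 -8.000e-03]
 [ 9.907e-01 -1.357e-01  1.200e-03]
 [ 1.000e-04 -8.100e-03 -1.000e+00]]
w7 fence top edge x at y=0 47.44 slope 0.0050 n 33 rms 0.11
w7 block edge x at y=0 46.42 slope 0.0026 n 33 rms 0.11
```

Run:
```python
from h import *
J=np.array([536.4,58.2,-.137])
for n in("w4","w7"):
    c=load(n); im=cv2.GaussianBlur(cv2.imread(f"pics/{n}.png"),(3,3),0).astype(np.float32); s=im[:,:,2]-im[:,:,0]
    l=[];r=[]
    for y in np.arange(10,48,2.):
        for L,(a,b),f in((l,(-17,-3),np.argmax),(r,(44.2,49.5) if n=="w7" else (38,46),np.argmin)):
            xs=np.arange(a,b,.1); uv=proj(c,pose(np.c_[xs,xs*0+y,xs*0+52],J)).astype(np.float32)
            d=np.gradient(np.convolve(cv2.remap(s,uv[:,:1],uv[:,1:],1).ravel(),np.ones(5)/5,'same'))[6:-6]; L.append(xs[f(d)+6])
    print(n,"left",np.median(l),"right",np.median(r),"width",np.median(r)-np.median(l))
im=cv2.imread("pics/w7.png"); a=im[125:225,380:480]; b=im[260:360,360:460]
cv2.imwrite("pics/w7c.png",cv2.resize(np.hstack([a,b]),None,fx=4,fy=4,interpolation=cv2.INTER_CUBIC))
```

```text
w4 left -11.499999999999922 right 41.900000000000055 width 53.39999999999998
w7 left -7.699999999999868 right 46.400000000000034 width 54.0999999999999
```

View pics/w7c.png

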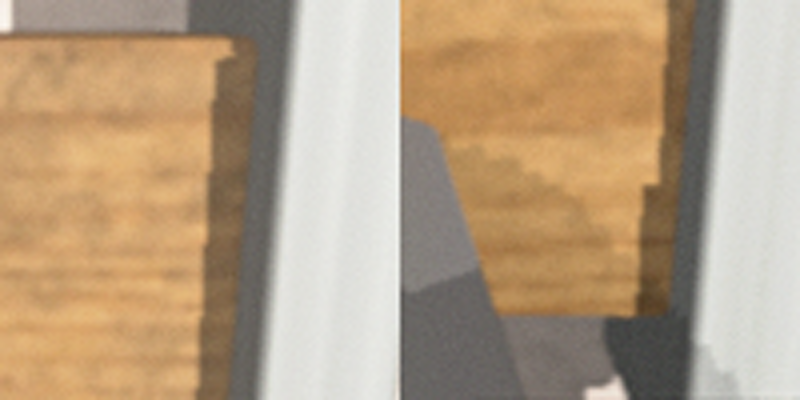

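Request:
{"api": "arm_command", "payload": {
  "motion": [
    [[-1,0,0.3,0,0],[-1,0,0,0,0],[-1,0,0,0,0],[-1,0,0,0,0]]
  ]
}}

```text
t: 16.2
tool_pos: [518.2, 38.3, 78.1]
ee_rot: [-2.362, -2.061, 0.009]
contact_force: [-9.7, 1.8, 5.8]
opening: 24.1
```

```bash
python3 - <<'E'
from h import *
f=[]
for i in range(8):
    e=env.observe(); f.append(e["contact_force"]); snap("w8")
print(np.mean(f,0),np.std(f,0),e["tool_pos"],e["opening"])
for n in ["bearing","tape_measure","marker"]:
    viewer.read_camera("top"); print(n,[(np.round(d["bbox"]).tolist(),round(d["score"],2)) for d in models.spot_in("top",n)[:1]])
if 7.5<np.linalg.norm(np.mean(f,0)[:2])<12.5: print(order.close_job())
E
python3 edge.py w8
```

```text
[-10.13468822   2.05394228   5.95481551] [0.28437185 0.2632534  0.45314716] [518.17970552  38.31155306  77.97877724] 23.728371912664546
bearing [([144.0, 256.0, 26.0, 17.0], 0.72)]
tape_measure [([465.0, 210.0, 34.0, 21.0], 0.95)]
marker [([368.0, 283.0, 53.0, 12.0], 0.78)]
the job is handed in; nothing more can be done
None
w8 fence top edge x at y=0 47.42 slope 0.0053 n 33 rms 0.10
w8 block edge x at y=0 46.37 slope 0.0032 n 33 rms 0.12
```

I gripped the orange spacer by its black grip and lowered it onto the jig bed in the wide gap in front of the short stop. With it I pushed the block up to the fence, and handed the job in still holding the spacer there. The robot's clock stood at about 17 s of the 40 s.

**Last checks:**
- **Push:** it was steady at about 10.3 N, almost square to the fence. There was about 6 N of downward contact between the spacer and the bed.
- **Contact with the fence:** over the last 4 mm or so of commanded push the tool moved only about 0.4 mm while the force rose. That fits the block sitting hard against the fence.
- **Alignment:** in the final wrist picture the block's edge is parallel to the fence to within about 0.002 rad.
- **Bystanders:** the bearing, tape measure and marker are where they were at the start, to within 2 pixels in the top camera.

**Where the checks disagreed:** the visible top edge of the block still measures about 1 mm short of the fence face. I put this down to the block's rounded edges, because its visible width measures only 53.4–54.1 mm instead of 55 mm. The camera alone could not confirm the last 0.3 mm or so.

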